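# Swap two misfiled push rods between a leaning rack and a stock block

### The arm

A 6-joint arm with a two-finger parallel gripper is mounted at the origin on the work surface. World frame = base frame: x ahead of the robot, y to its left, z up, the work surface at z = 0. Lengths are in m, angles in rad, forces in N, time in s.
With the tool pointing down it reaches from about 0.375 to 0.975 m from the base axis. Payload 3.8 kg.
Tool frame: the origin (TCP) lies at the very end of the fingers, on their centre line; the grasp point (between the pads) lies 19 mm behind it; z points along the fingers, y is the line along which they close (so a half turn about z gives the same grasp; the last joint's range is limited). The gripper opens to 85 mm and grips with 20 to 120 N. Pads are 22 mm wide; open, the fingers measure 114 mm over their backs; the gripper's body (76 mm by 85 mm) begins 54 mm behind the grasp point. The pads swing forward as they close: fully open they stand 13 mm farther back than shut.
Start: joints at [1.196, 0.264, 1.604, -0, 1.274, -0.037], TCP at [0.224, 0.637, 0.231] pointing down, gripper open.
Joint ranges: [-2.63, 2.63], [-0.94, 2.18], [0.31, 2.57], [-1.31, 4.45], [0, 2.66], [-2.55, 2.55]. Speed limits (rad/s): [2.57, 2.57, 3.14, 3.14, 3.14, 3.14].

### API

Orientations are given as a rotation vector (axis times angle).
In Python, from workcell import bot, vision gives the robot as it stands. The module is installed in compiled form; this text tells all that it offers.
- The arm moves only by the tool play_rows, never from a script. Its argument "moves" is a list that holds one entry, the list of rows, each a list of 7 numbers: the turn, a rotation vector about the tool's x, y, z as a fraction of full scale, then the shift along the tool's x, y, z as a fraction of full scale, then the finger opening in mm, from 0 to 85.4. In form: [[[ax, ay, az, x, y, z, jaw], ...]]. A call has 1 to 5 rows; each row shifts and turns the commanded pose from where the row before left it, along the tool's axes as they then stand; what a row does not reach is not made up. Full scale, the value 1, is 0.1 m for a shift and 0.5 rad for a turn. A row lasts 1/12 s, in which the tool goes at most 41.7 mm and 7.16 degrees, less where a joint would pass 70% of its speed; a pose out of reach is approached as far as the arm can. A call with a number of a shift or a turn outside -1 to 1 is refused whole. A call with a gripper value outside its range is refused whole. The fingers move at their own pace and stop on an object; "newtons" is the grip in N (left out, the last holds). Time passes only in rows, so rows that do not move let the fingers close. It gives the time, the measured TCP pose, the force, the opening and the grip force at its end, in the units of the state.
- bot.read_state(): the state, without advancing time (a new reading comes with each control period).
- vision.read_camera(name): name is "side" or "top" or "wrist"; returns a dict with "image" (400x640x3 uint8, red, green, blue), "depth" (400x640 float32, m along the optical axis (not along the pixel's ray), 0 where there is no reading), "K" (3x3 intrinsics, pixels), "R" (3x3) and "t" (3): a world point X has camera coordinates R X + t. Camera axes: x right, y down, z forward; pixel columns grow to the right and rows downward; lengths in m; the calibration is good to about 2 mm. A picture is of the moment at which its call begins.
- bot.finish_job(): hands the job in; it is judged then, once.
The state is a dict: "time": time; "q": joint angles; "joint_vel": joint speeds; "joint_torque": joint torques, N m; "tool_pos": TCP position; "tcp_rot": TCP orientation; "wrist_force": force on the tool from outside, world axes, zero at the start; "torque": the same for the moment, N m; "width": opening from 0.0 (shut) to 1.0 (fully open); "grip_force": force on a finger pad.
Only numpy, scipy, OpenCV 4.12 (cv2) and the standard library are available. Lean on these libraries where they do the work, as an engineer would, in place of code of your own. Each camera call takes 0.05 s, during which the arm holds its last target. There are 200 camera calls.

### The job

Two engine push rods have been put away wrongly: one short rod stands among the long ones in the leaning rack, and one long rod stands among the short ones in the upright block. First move the short one into the block, then put the long one into the place that this leaves in the rack; lower each foot first right down to the bottom before letting go, do not let it drop in. Leave the other rods and everything else on the bench alone.

Things in the scene. Friction and masses are not known exactly. Their poses are not given: they have to be found in the camera images.
- block: upright stock block of brown wood, 34 x 208 x 95 mm (x, y, z), fixed to the bench; origin at the centre of its underside. Four square pockets, 24 x 24 mm, open at the top, in a row along its y axis at y = -78, -26, +26 and +78 mm (x = 0); pocket floor at z = 5 mm, mouth at z = 95 mm. Three pockets hold a rod, one is free
- tray: leaning rack: fixed grey steel row of three cells, 34 x 156 x 95 mm in its own axes, tipped 25 degrees towards the robot; origin at the centre of its underside, +z along the cells to their mouths, y level along the row. Square cells 24 x 24 mm at y = -52, 0, +52 mm (x = 0), floor at z = 5, mouth at z = 95 mm; a rod in a cell lies on its lower (-x) wall. All hold a rod at the start
- short_stray: plain round steel engine push rod, 14 mm diameter, 160 mm long, with a dark ring near its top; origin at the centre of its flat foot, +z along the rod to its top. Stands in one of the three cells of the leaning rack at the start, where it does not belong; 70 mm of it stick out
- long_stray: plain round steel engine push rod, 14 mm diameter, 185 mm long, with a dark ring near its top; origin at the centre of its flat foot, +z along the rod to its top. Stands in one pocket of the upright block at the start, where it does not belong; 95 mm of it stick out
- long_a: plain round steel engine push rod, 14 mm diameter, 185 mm long, with a dark ring near its top; origin at the centre of its flat foot, +z along the rod to its top. Stands in a cell of the leaning rack, belongs there; leave it
- long_b: plain round steel engine push rod, 14 mm diameter, 185 mm long, with a dark ring near its top; origin at the centre of its flat foot, +z along the rod to its top. Stands in a cell of the leaning rack, belongs there; leave it
- short_a: plain round steel engine push rod, 14 mm diameter, 160 mm long, with a dark ring near its top; origin at the centre of its flat foot, +z along the rod to its top. Stands in a pocket of the upright block, belongs there; leave it
- short_b: plain round steel engine push rod, 14 mm diameter, 160 mm long, with a dark ring near its top; origin at the centre of its flat foot, +z along the rod to its top. Stands in a pocket of the upright block, belongs there; leave it
- piston: bystander: aluminium piston, 90 mm diameter, 82 mm high, standing; origin under its centre
- pin: bystander: steel gudgeon pin (tube), 32 mm diameter, 75 mm high, standing; origin under its centre
- tape: bystander: cardboard ring, 90 mm diameter, 45 mm high; origin under its centre
- carton_a: bystander: brown carton 80 x 120 x 50 mm; origin under its centre
- carton_b: bystander: white carton 60 x 100 x 60 mm; origin under its centre
- tin: bystander: tin, 72 mm diameter, 100 mm high; origin under its centre
- wrench: bystander: steel wrench lying flat

How it is judged:
On the way, in this order (a step that is already met when the one before it is completed fails the run):
1. the stray short rod stands, released, foot down on the bottom of a pocket of the upright block (z of short_stray in the frame of block between -0.005 and 0.013 m and x of short_stray in the frame of block between -0.014 and 0.014 m and y of short_stray in the frame of block between -0.104 and 0.104 m and angle between the z axis of short_stray and the z axis of block, either way round below 0.21 rad and angle between short_stray's own z axis and vertical below 0.8 rad and linear speed of short_stray below 0.02 m/s and angular speed of short_stray below 0.2 rad/s and contact force between short_stray and the fingers below 0.05 N), for 0.2 s.
2. the stray long rod stands, released, foot down on the bottom of the emptied cell of the leaning rack (z of long_stray in the frame of tray between -0.005 and 0.013 m and x of long_stray in the frame of tray between -0.014 and 0.014 m and y of long_stray in the frame of tray between -0.078 and 0.078 m and angle between the z axis of long_stray and the z axis of tray, either way round below 0.21 rad and angle between long_stray's own z axis and vertical below 0.8 rad and linear speed of long_stray below 0.02 m/s and angular speed of long_stray below 0.2 rad/s and contact force between long_stray and the fingers below 0.05 N), for 0.2 s.
At the end, for the whole second after the job is handed in: The stray short rod and both other short rods stand in pockets of the block, the stray long rod and both other long rods in cells of the leaning rack: foot within 8 mm of the cell floor, top end up, within 0.21 rad (12 degrees) of the cell's axis, at rest and released (all of step 1 and all of step 2 and z of long_a in the frame of tray between -0.005 and 0.013 m and x of long_a in the frame of tray between -0.014 and 0.014 m and y of long_a in the frame of tray between -0.078 and 0.078 m and angle between the z axis of each of long_a, long_b and the z axis of tray, either way round below 0.21 rad and angle between each of long_a, long_b, short_a, short_b's own z axis and vertical below 0.8 rad and linear speed of each of long_a, long_b, short_a, short_b below 0.02 m/s and angular speed of each of long_a, long_b, short_a, short_b below 0.2 rad/s and contact force between each of long_a, long_b, short_a, short_b and the fingers below 0.05 N and z of long_b in the frame of tray between -0.005 and 0.013 m and x of long_b in the frame of tray between -0.014 and 0.014 m and y of long_b in the frame of tray between -0.078 and 0.078 m and z of short_a in the frame of block between -0.005 and 0.013 m and x of short_a in the frame of block between -0.014 and 0.014 m and y of short_a in the frame of block between -0.104 and 0.104 m and angle between the z axis of each of short_a, short_b and the z axis of block, either way round below 0.21 rad and z of short_b in the frame of block between -0.005 and 0.013 m and x of short_b in the frame of block between -0.014 and 0.014 m and y of short_b in the frame of block between -0.104 and 0.104 m); the robot touches nothing.
It fails at once if the stray short rod falls or is thrown into a holder (faster than 0.7 m/s with its foot inside a cell) instead of being lowered to the bottom ((z of short_stray in the frame of block between -0.005 and 0.09 m and x of short_stray in the frame of block between -0.014 and 0.014 m and y of short_stray in the frame of block between -0.104 and 0.104 m and linear speed of short_stray above 0.7 m/s) or (z of short_stray in the frame of tray between -0.005 and 0.09 m and x of short_stray in the frame of tray between -0.014 and 0.014 m and y of short_stray in the frame of tray between -0.078 and 0.078 m and linear speed of short_stray above 0.7 m/s)).
It fails at once if the stray long rod falls or is thrown into a holder (faster than 0.7 m/s with its foot inside a cell) instead of being lowered to the bottom ((z of long_stray in the frame of block between -0.005 and 0.09 m and x of long_stray in the frame of block between -0.014 and 0.014 m and y of long_stray in the frame of block between -0.104 and 0.104 m and linear speed of long_stray above 0.7 m/s) or (z of long_stray in the frame of tray between -0.005 and 0.09 m and x of long_stray in the frame of tray between -0.014 and 0.014 m and y of long_stray in the frame of tray between -0.078 and 0.078 m and linear speed of long_stray above 0.7 m/s)).
It fails at once if one of the four rods that already stand in the right holder is taken out or moved (its foot by more than 20 mm) (distance of any of long_a, long_b, short_a, short_b from where it was at the start of the episode above 0.02 m).
It fails at once if another thing on the bench is pushed or knocked (moved more than 20 mm) (distance of any of piston, pin, tape, carton_a, carton_b, tin, wrench from where it was at the start of the episode above 0.02 m).
It also fails if it takes over 70 s, if anything falls off the work surface, if the arm or the gripper's body presses on something with over 40 N, if the wrist force passes 120 N, or if a joint passes its speed limit or range.

## Working session

There is one attempt and no reset: what is moved stays moved. The work goes in short steps, Python scripts to look and compute and a tool call to move; the robot and the scene stay as the last step left them, time stands still between calls to the robot, and variables do not carry over. Pictures are saved under pics/ and viewed, at most 10 in all, crops included, and the job is handed in when it is done.

Besides the shell and the picture viewer there is one more tool, called after ">>>" as a command line: name --argument value ..., lists and objects as JSON in quotes. play_rows: Moves the arm, as the interface text tells. Its arguments: {"type":"object","properties":{"moves":{"type":"array","items":{"type":"array","items":{"type":"array","items":{"type":"number"}}}},"newtons":{"type":"number"}},"required":["moves"]}

```bash
mkdir -p pics; cat > h.py <<'E'
import numpy as np, cv2
from scipy.spatial.transform import Rotation as Ro
from workcell import bot, vision
def cam(n,save=None):
    c=vision.read_camera(n)
    np.savez(f'{n}.npz',**c)
    if save: cv2.imwrite(f'pics/{save}.png',c['image'][:,:,::-1])
    return c
def pts(c):
    d=c['depth'];v,u=np.mgrid[:400,:640];K=c['K']
    P=np.stack([(u-K[0,2])/K[0,0]*d,(v-K[1,2])/K[1,1]*d,d],-1)
    return (P-c['t'])@c['R']
E
python3 - <<'E'
from h import *
for n in ['side','top','wrist']:
    c=cam(n,n); print(n,c['K'][0,0],-c['R'].T@c['t'],c['R'][2], (c['depth']>0).mean())
a=cv2.imread('pics/side.png');b=cv2.imread('pics/top.png')
print(bot.read_state())
E
```

```text
side 474.07823913324427 [ 0.00426103 -1.01830566  0.71251152] [ 0.43174559  0.73015306 -0.52959632] 0.9957890625
top 450.15704957867393 [ 0.29973268 -0.09479617  1.41355958] [ 0.18566209  0.01439996 -0.98250813] 0.99598046875
wrist 288.89429704763234 [0.16042792 0.65790845 0.37206126] [ 0.25107011 -0.09063202 -0.96371658] 0.99611328125
{'time': 0.15, 'q': array([ 1.19607686e+00,  2.64601116e-01,  1.60508758e+00,  2.92104422e-05,
        1.27370525e+00, -3.69089290e-02]), 'joint_vel': array([-0.00054787, -0.00240274, -0.00360753,  0.0005908 , -0.00033419,
        0.00188081]), 'joint_torque': array([-4.77020365e-06, -5.15900874e+01, -3.67959309e+01, -1.90914113e-05,
        8.10838421e-03, -4.33958235e-05]), 'tool_pos': array([0.22349528, 0.63630989, 0.23021914]), 'tcp_rot': array([-5.28058688e-01, -3.09649257e+00,  2.76043290e-03]), 'wrist_force': array([-0.20527868,  0.26476937, -0.35887686]), 'torque': array([ 0.0091334 ,  0.05650807, -0.03417423]), 'grip_force': 0.0, 'width': 1.0008895733316703}
```

View pics/top.png

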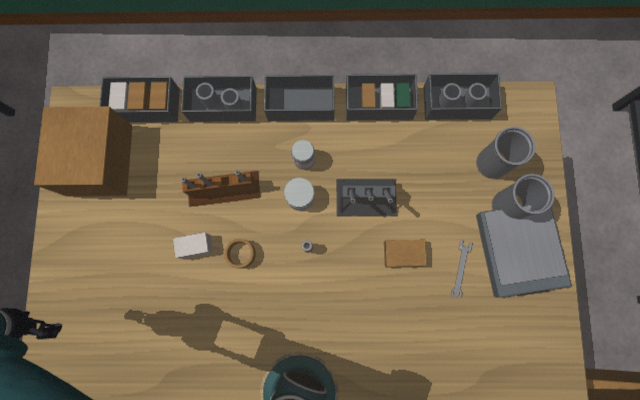

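View pics/side.png

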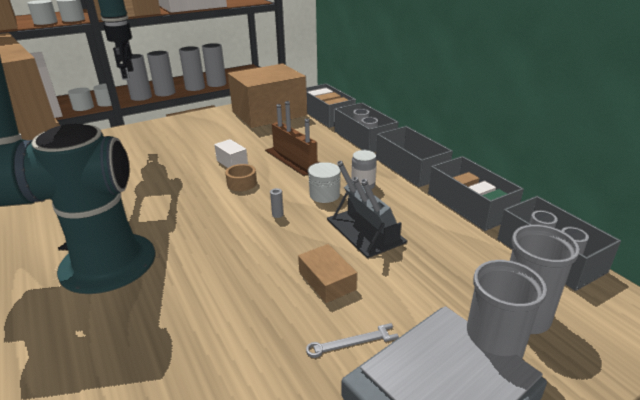

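The top view shows the block at about (222,188) with a free pocket third from the left. The rack is at (367,197) with three rods leaning towards the robot. The piston is at (299,193), the tin at (303,154) and the pin at (307,246). The side view shows the same layout. Next I'll measure the tops in the point cloud.

```bash
python3 - <<'E'
from h import *
ims=[]
for n,b,t in [('top',(170,155,270,215),(325,165,425,225)),('side',(255,90,335,180),(315,150,415,260))]:
    c=np.load(n+'.npz');P=pts(c)
    for nm,(x0,y0,x1,y1) in [('block',b),('tray',t)]:
        im=cv2.resize(c['image'][y0:y1,x0:x1,::-1],(400,300),interpolation=cv2.INTER_CUBIC); ims.append(im)
        Q=P[y0:y1,x0:x1].reshape(-1,3)
        U,V=np.meshgrid(np.arange(x0,x1),np.arange(y0,y1))
        px=np.c_[U.ravel(),V.ravel()]
        h=np.array([(Q[:,2]>z).sum() for z in np.arange(0.02,.24,.01)]); print(n,nm,h)
        if nm=='block':
            m=(abs(Q[:,2]-.095)<.006)
            r=cv2.minAreaRect(Q[m,:2].astype(np.float32)*1000); print('rect',r)
        m=(Q[:,2]>.112)
        M=np.zeros((400,640),np.uint8); M[px[m,1],px[m,0]]=1
        k,l,s,ce=cv2.connectedComponentsWithStats(M)
        for i in range(1,k):
            q=P[l==i]; 
            if len(q)<3: continue
            o=np.argsort(q[:,2]); print(ce[i],len(q),'max z',q[o[-1]].round(4),'mean',q.mean(0).round(4),'low',q[o[:4]].mean(0).round(4))
cv2.imwrite('pics/crops.png',np.vstack([np.hstack(ims[:2]),np.hstack(ims[2:])]))
E
```

```text
top block [1273 1207 1151 1075 1006  934  835  712  224  177  162  145  128  110
   93   48   41   26   17   17   17   17]
rect ((622.4750366210938, 250.1595458984375), (36.22071075439453, 208.9211883544922), 7.1474127769470215)
[238.66666667 174.86666667] 45 max z [0.6294 0.168  0.1708] mean [0.6295 0.1704 0.1492] low [0.6264 0.1695 0.1153]
[202.12307692 178.33846154] 65 max z [0.6151 0.2693 0.1953] mean [0.6169 0.273  0.1608] low [0.6176 0.2712 0.1137]
[185.375      181.64583333] 48 max z [0.6101 0.3279 0.1703] mean [0.6103 0.3247 0.1496] low [0.6087 0.3249 0.1175]
top tray [1132 1093 1052  984  892  816  751  688  517  264  164  150  137  124
  109   84   72   38   28   28   28   28]
[344.66666667 186.5       ] 6 max z [ 0.6009 -0.1416  0.1204] mean [ 0.6006 -0.1379  0.1151] low [ 0.6004 -0.1382  0.1127]
[352.         186.44444444] 9 max z [ 0.602  -0.1536  0.1152] mean [ 0.6011 -0.1596  0.1132] low [ 0.6018 -0.1611  0.1126]
[370.66666667 186.5       ] 6 max z [ 0.2997 -0.0948  1.4136] mean [ 0.5512 -0.1957  0.3295] low [ 0.6014 -0.2144  0.1126]
[381.8 186.2] 10 max z [ 0.6013 -0.
[... 814 characters left out ...]
92.42857143] 189 max z [ 0.0043 -1.0183  0.7125] mean [0.6809 0.5484 0.1258] low [0.7336 0.5578 0.1122]
[287.65137615 112.94495413] 109 max z [ 0.0043 -1.0183  0.7125] mean [0.6116 0.2546 0.1586] low [0.6164 0.2668 0.1147]
[279.02816901 112.23943662] 71 max z [0.614  0.3133 0.1658] mean [0.611  0.3178 0.1402] low [0.6102 0.3145 0.1138]
[306.94047619 127.10714286] 84 max z [0.6282 0.1581 0.1656] mean [0.63   0.1634 0.1403] low [0.6281 0.1644 0.1137]
side tray [4423 4063 3672 3148 2545 2181 1815 1267  871  567  474  418  362  300
  239  174  134   74   66   66   66   66]
[358.11790393 184.35371179] 458 max z [ 0.0043 -1.0183  0.7125] mean [ 0.5496 -0.2324  0.1601] low [ 0.5836 -0.2084  0.1125]
```

View pics/crops.png

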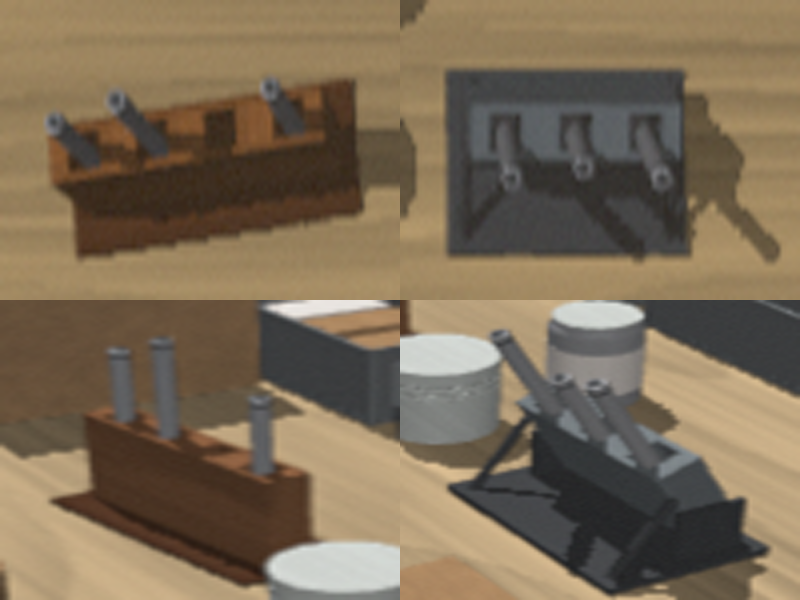

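The crops show the long stray in the block's second pocket from the left (+26), the third pocket (-26) free, and the short stray in the middle cell of the rack. Next I'll write a planner and move to a close view of the block.

```bash
cat >> h.py <<'E'
def Rt(psi,a=0):
    x=np.array([-np.sin(psi),np.cos(psi),0]);z=np.array([np.sin(a)*np.cos(psi),np.sin(a)*np.sin(psi),-np.cos(a)])
    return np.c_[x,np.cross(z,x),z]
def plan(p,R,n=None,p0=None,R0=None,q=3):
    s=bot.read_state()
    if p0 is None: p0=s['tool_pos'];R0=Ro.from_rotvec(s['tcp_rot']).as_matrix()
    D=Ro.from_matrix(R0.T@R).as_rotvec()
    if n is None: n=int(max(np.ceil(np.linalg.norm(p-p0)/.036),np.ceil(np.linalg.norm(D)/.11),1))
    rows=[]
    c=R0.copy();pc=p0.copy()
    for i in range(1,n+1):
        d=c.T@(p0+(p-p0)*i/n-pc)
        r=np.r_[D/n/.5,d/.1].round(q); rows.append(r.tolist())
        pc=pc+c@r[3:]*.1; c=c@Ro.from_rotvec(r[:3]*.5).as_matrix()
    for i in range(0,n,5): print([rows[i:i+5]])
    return pc,c
E
python3 - <<'E'
from h import *
a=plan(np.array([.57,.28,.36]),Rt(.125))
print('->tray');plan(np.array([.48,-.2,.34]),Rt(-.01,.436),None,*a)
E
```

```text
[[[-0.0, 0.0, 0.148, -0.297, -0.148, -0.086], [-0.0, 0.0, 0.148, -0.306, -0.125, -0.087], [-0.0, 0.0, 0.148, -0.316, -0.102, -0.086], [-0.0, 0.0, 0.148, -0.322, -0.079, -0.086], [-0.0, 0.0, 0.148, -0.326, -0.055, -0.086]]]
[[[-0.0, 0.0, 0.148, -0.33, -0.03, -0.087], [-0.0, 0.0, 0.148, -0.332, -0.006, -0.086], [-0.0, 0.0, 0.148, -0.331, 0.018, -0.086], [-0.0, 0.0, 0.148, -0.328, 0.043, -0.087], [-0.0, 0.0, 0.148, -0.325, 0.067, -0.086]]]
[[[-0.0, 0.0, 0.148, -0.318, 0.091, -0.086], [-0.0, 0.0, 0.148, -0.312, 0.115, -0.086], [-0.0, 0.0, 0.148, -0.301, 0.137, -0.087], [-0.0, 0.0, 0.148, -0.291, 0.158, -0.086], [-0.0, 0.0, 0.148, -0.278, 0.18, -0.086]]]
->tray
[[[-0.062, -0.004, 0.019, -0.332, -0.106, 0.015], [-0.062, -0.004, 0.019, -0.334, -0.103, 0.012], [-0.062, -0.004, 0.019, -0.334, -0.1, 0.01], [-0.062, -0.004, 0.019, -0.335, -0.097, 0.007], [-0.062, -0.004, 0.019, -0.336, -0.095, 0.006]]]
[[[-0.062, -0.004, 0.019, -0.337, -0.091, 0.003], [-0.062, -0.004, 0.019, -0.338, -0.088, 0.0], [-0.062, -0.004, 0.019, -0.339, -0.085, -0.001], [-0.062, -0.004, 0.019, -0.339, -0.082, -0.003], [-0.062, -0.004, 0.019, -0.341, -0.078, -0.005]]]
[[[-0.062, -0.004, 0.019, -0.341, -0.075, -0.006], [-0.062, -0.004, 0.019, -0.341, -0.071, -0.009], [-0.062, -0.004, 0.019, -0.343, -0.068, -0.009], [-0.062, -0.004, 0.019, -0.343, -0.064, -0.011]]]
```

>>> play_rows --moves '[[[0,0,0.148,-0.297,-0.148,-0.086,85],[0,0,0.148,-0.306,-0.125,-0.087,85],[0,0,0.148,-0.316,-0.102,-0.086,85],[0,0,0.148,-0.322,-0.079,-0.086,85],[0,0,0.148,-0.326,-0.055,-0.086,85]]]'

```text
time: 0.57
tool_pos: [0.3397, 0.5167, 0.2743]
tcp_rot: [-1.093, -2.945, 0.001]
wrist_force: [-0.1, -0.3, 0.0]
width: 0.993
grip_force: 0.0
```

>>> play_rows --moves '[[[0,0,0.148,-0.33,-0.03,-0.087,85],[0,0,0.148,-0.332,-0.006,-0.086,85],[0,0,0.148,-0.331,0.018,-0.086,85],[0,0,0.148,-0.328,0.043,-0.087,85],[0,0,0.148,-0.325,0.067,-0.086,85]]]'

```text
time: 0.98
tool_pos: [0.4553, 0.3977, 0.3177]
tcp_rot: [-1.617, -2.693, 0.001]
wrist_force: [0.6, 1.0, 0.6]
width: 0.996
grip_force: 0.0
```

>>> play_rows --moves '[[[0,0,0.148,-0.318,0.091,-0.086,85],[0,0,0.148,-0.312,0.115,-0.086,85],[0,0,0.148,-0.301,0.137,-0.087,85],[0,0,0.148,-0.291,0.158,-0.086,85],[0,0,0.148,-0.278,0.18,-0.086,85]]]'

```text
time: 1.4
tool_pos: [0.5708, 0.2789, 0.3607]
tcp_rot: [-2.085, -2.35, 0.001]
wrist_force: [0.2, 1.2, 0.1]
width: 0.998
grip_force: 0.0
```

>>> play_rows --moves '[[[0,0,0,0,0,0,85],[0,0,0,0,0,0,85]]]'

```text
time: 1.57
tool_pos: [0.5713, 0.2789, 0.3607]
tcp_rot: [-2.084, -2.351, -0.0]
wrist_force: [-0.3, -0.5, -0.4]
width: 0.992
grip_force: 0.0
```

```bash
cat > blk.py <<'E'
from h import *
s=bot.read_state();print(s['tool_pos'],Ro.from_rotvec(s['tcp_rot']).as_matrix()[:,1:].T.round(3),s['time'])
c=cam('wrist','wblock'); P=pts(c)
v=(c['depth']>0)
m=v&(abs(P[...,2]-.095)<.005)&(abs(P[...,0]-.62)<.06)&(abs(P[...,1]-.25)<.16)
hsv=cv2.cvtColor(c['image'],cv2.COLOR_RGB2HSV)
m&=hsv[...,1]>70
r=cv2.minAreaRect(P[m][:,:2].astype(np.float32)*1000);print('rect',r,m.sum(),P[m][:,2].mean())
M=(v&(P[...,2]>.11)&(P[...,2]<.21)&(abs(P[...,0]-.62)<.07)&(abs(P[...,1]-.25)<.15)).astype(np.uint8)
k,l,st,ce=cv2.connectedComponentsWithStats(M)
for i in range(1,k):
    q=P[l==i]
    if len(q)>20:
        zt=q[:,2].max(); t=q[q[:,2]>zt-.005]; print('rod',ce[i].round(),len(q),zt.round(4),'top ctr',t.mean(0).round(4), 'low',q[q[:,2]<.12].mean(0).round(4))
E
python3 blk.py
```

```text
[0.57129047 0.27891571 0.36073814] [[ 0.993  0.12   0.   ]
 [ 0.     0.    -1.   ]] 1.5667
rect ((622.8797607421875, 247.85797119140625), (34.16514587402344, 207.16297912597656), 7.088039398193359) 2002 0.0942067309814517
rod [358. 141.] 167 0.1667 top ctr [0.6128 0.3249 0.1643] low [0.6082 0.3271 0.1157]
rod [359. 185.] 274 0.1914 top ctr [0.6193 0.2738 0.1893] low [0.6158 0.2775 0.1153]
rod [355. 256.] 246 0.1662 top ctr [0.6321 0.1711 0.1642] low [0.63   0.1752 0.1151]
```

View pics/wblock.png

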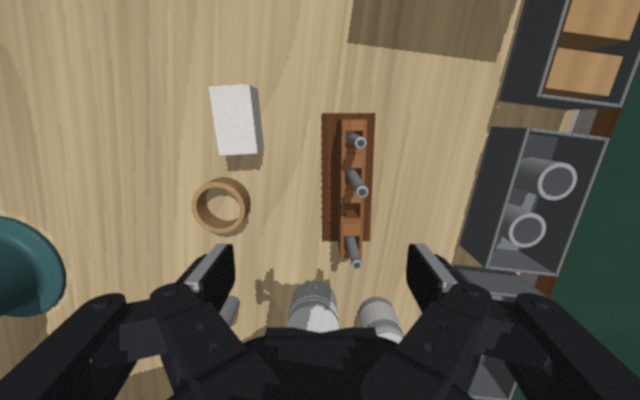

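The wrist view shows the block vertical at (350,185), the three rods at (358,141), (363,190) and (355,262), and the free pocket at (351,211). The measured rod tops match the block frame to within 1 mm. Now on to the rack.

>>> play_rows --moves '[[[-0.062,-0.004,0.019,-0.332,-0.106,0.015,85],[-0.062,-0.004,0.019,-0.334,-0.103,0.012,85],[-0.062,-0.004,0.019,-0.334,-0.1,0.01,85],[-0.062,-0.004,0.019,-0.335,-0.097,0.007,85],[-0.062,-0.004,0.019,-0.336,-0.095,0.006,85]]]'

```text
time: 2.03
tool_pos: [0.5364, 0.1092, 0.3522]
tcp_rot: [2.055, 2.223, 0.167]
wrist_force: [0.8, -0.5, 0.9]
width: 0.995
grip_force: 0.0
```

>>> play_rows --moves '[[[-0.062,-0.004,0.019,-0.337,-0.091,0.003,85],[-0.062,-0.004,0.019,-0.338,-0.088,0,85],[-0.062,-0.004,0.019,-0.339,-0.085,-0.001,85],[-0.062,-0.004,0.019,-0.339,-0.082,-0.003,85],[-0.062,-0.004,0.019,-0.341,-0.078,-0.005,85]]]'

```text
time: 2.45
tool_pos: [0.5046, -0.0621, 0.3451]
tcp_rot: [2.022, 2.084, 0.322]
wrist_force: [0.1, -1.2, -0.5]
width: 0.995
grip_force: 0.0
```

>>> play_rows --moves '[[[-0.062,-0.004,0.019,-0.341,-0.075,-0.006,85],[-0.062,-0.004,0.019,-0.341,-0.071,-0.009,85],[0,0,0,0,0,0,85],[0,0,0,0,0,0,85]]]'

```text
time: 2.78
tool_pos: [0.4916, -0.1318, 0.3418]
tcp_rot: [2.014, 2.023, 0.378]
wrist_force: [-0.2, -0.1, 0.4]
width: 0.995
grip_force: 0.0
```

```bash
cat > tray.py <<'E'
from h import *
s=bot.read_state();print(s['tool_pos'],Ro.from_rotvec(s['tcp_rot']).as_matrix()[:,1:].T.round(3),s['time'])
c=cam('wrist','wtray'); P=pts(c)
v=(c['depth']>0)&(abs(P[...,0]-.6)<.12)&(abs(P[...,1]+.205)<.12)
# mouth plane: tilted, normal (-sin25,0,cos25)
n=np.array([-np.sin(.4363),0,np.cos(.4363)])
h=P@n
# histogram of heights along normal
hh,e=np.histogram(h[v&(P[...,0]>.55)],np.arange(-.25,.0,.004));print(dict(zip(e[:-1].round(3),hh)))
np.save('th.npy',h)
E
python3 tray.py
```

```text
[ 0.49161286 -0.13175429  0.3418122 ] [[ 0.932  0.004  0.363]
 [ 0.363  0.    -0.932]] 2.7833
{np.float64(-0.25): np.int64(341), np.float64(-0.246): np.int64(600), np.float64(-0.242): np.int64(675), np.float64(-0.238): np.int64(679), np.float64(-0.234): np.int64(574), np.float64(-0.23): np.int64(542), np.float64(-0.226): np.int64(92), np.float64(-0.222): np.int64(38), np.float64(-0.218): np.int64(51), np.float64(-0.214): np.int64(59), np.float64(-0.21): np.int64(68), np.float64(-0.206): np.int64(86), np.float64(-0.202): np.int64(77), np.float64(-0.198): np.int64(73), np.float64(-0.194): np.int64(54), np.float64(-0.19): np.int64(77), np.float64(-0.186): np.int64(70), np.float64(-0.182): np.int64(72), np.float64(-0.178): np.int64(57), np.float64(-0.174): np.int64(45), np.float64(-0.17): np.int64(61), np.float64(-0.166): np.int64(53), np.float64(-0.162): np.int64(67), np.float64(-0.158): np.int64(877), np.float64(-0.154): np.int64(346), np.float64(-0.15): np.int64(28), np.float64(-0.146): np.int64(25), np.float64(-0.142): np.int64(31), np.float64(-0.138): np.int64(27), np.float64(-0.134
[... 380 characters left out ...]
64(37), np.float64(-0.086): np.int64(97), np.float64(-0.082): np.int64(22), np.float64(-0.078): np.int64(19), np.float64(-0.074): np.int64(12), np.float64(-0.07): np.int64(7), np.float64(-0.066): np.int64(7), np.float64(-0.062): np.int64(0), np.float64(-0.058): np.int64(0), np.float64(-0.054): np.int64(0), np.float64(-0.05): np.int64(0), np.float64(-0.046): np.int64(0), np.float64(-0.042): np.int64(0), np.float64(-0.038): np.int64(0), np.float64(-0.034): np.int64(0), np.float64(-0.03): np.int64(0), np.float64(-0.026): np.int64(0), np.float64(-0.022): np.int64(0), np.float64(-0.018): np.int64(0), np.float64(-0.014): np.int64(0), np.float64(-0.01): np.int64(0), np.float64(-0.006): np.int64(0)}
```

View pics/wtray.png

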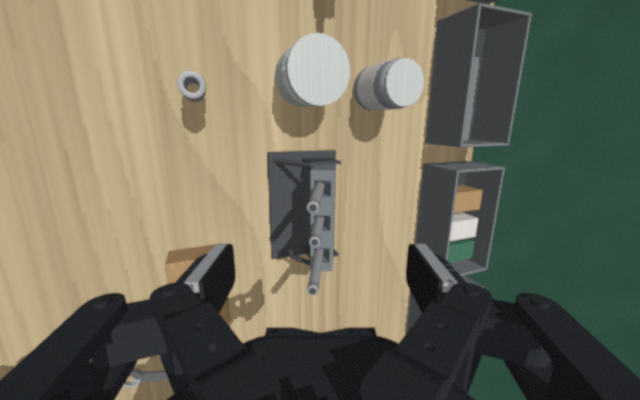

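The rack appears at (322,215), with rod tops at (312,208), (314,241) and (312,290). The mouth plane is clear at h = -0.156, and the short rod's top is 70 mm above it, as it should be.

```bash
python3 - <<'E'
from h import *
c=np.load('wrist.npz');P=pts(c);h=np.load('th.npy');H0=-.156
v=(c['depth']>0)&(abs(P[...,0]-.6)<.12)&(abs(P[...,1]+.205)<.12)
m=v&(abs(h-H0)<.004)&(P[...,0]>.55)&(P[...,2]>.08)
Q=P[m];Q0=Q.mean(0)
for _ in range(3):
    w=np.linalg.svd(Q-Q0)[2][2]; w*=np.sign(w[2]); r=(Q-Q0)@w; Q=Q[abs(r)<.003]; Q0=Q.mean(0)
print('normal',w,'tilt',np.degrees(np.arctan2(np.hypot(w[0],w[1]),w[2])),'psi',np.degrees(np.arctan2(-w[1],-w[0])),Q0,len(Q))
n=np.array([-np.sin(.4363),0,np.cos(.4363)]);ex=np.array([np.cos(.4363),0,np.sin(.4363)])
uv=np.c_[Q@ex,Q[:,1]].astype(np.float32)*1000
r=cv2.minAreaRect(uv);print(r,'h',np.median(Q@n))
u,y=np.array(r[0])/1000
print('mouth centre',u*ex+np.array([0,y,0])+n*np.median(Q@n))
M=(v&(h>H0+.012)&(h<-.055)).astype(np.uint8)
k,l,st,ce=cv2.connectedComponentsWithStats(M)
for i in range(1,k):
    q=P[l==i]
    if len(q)<30: continue
    hq=q@n; t=q[hq>hq.max()-.005]
    print('rod',ce[i].round(),len(q),'h',(hq.max()-H0).round(4),'top in tray',(t@ex*1000).mean().round(1),(t[:,1]*1000).mean().round(1),t.mean(0).round(4),
     'low',[(x.round(1)) for x in ((q@ex)[hq<H0+.025].mean()*1000,q[hq<H0+.025][:,1].mean()*1000)])
E
```

```text
normal [-0.42505985  0.00418067  0.90515559] tilt 25.155753351536962 psi -0.563513115823598 [ 0.59096523 -0.20109451  0.10505351] 1192
((576.9378051757812, -210.95068359375), (156.0771484375, 33.351985931396484), 89.74360656738281) h -0.15450123935057075
mouth centre [ 0.58818162 -0.21095068  0.10377977]
rod [315. 199.] 303 h 0.0984 top in tray 571.8 -158.1 [ 0.5434 -0.1581  0.1876] low [np.float64(573.2), np.float64(-153.9)]
rod [316. 233.] 251 h 0.0737 top in tray 571.6 -209.9 [ 0.5538 -0.2099  0.1649] low [np.float64(572.1), np.float64(-205.5)]
rod [315. 275.] 417 h 0.0983 top in tray 571.0 -261.4 [ 0.5426 -0.2614  0.1875] low [np.float64(572.7), np.float64(-257.7)]
```

```bash
cat >> h.py <<'E'
A=.4363;PSI=-.007
EX=np.array([np.cos(A)*np.cos(PSI),np.cos(A)*np.sin(PSI),np.sin(A)]);NN=np.array([-np.sin(A)*np.cos(PSI),-np.sin(A)*np.sin(PSI),np.cos(A)])
MC=np.array([.58818,-.2108,.10378])   # mouth centre of rack
BC=np.array([.6229,.2479]);BP=.1237
def blk(y,x=0): return BC+y*np.array([-np.sin(BP),np.cos(BP)])+x*np.array([np.cos(BP),np.sin(BP)])
E
python3 - <<'E'
from h import *
ax=MC-.0053*EX+np.array([0,.0008,0])
print(ax+.026*NN)
a=plan(ax+.146*NN,Rt(PSI,A))
print(a[0]);plan(ax+.026*NN,Rt(PSI,A),4,*a)
E
```

```text
[ 0.57238957 -0.20988947  0.12510464]
[[[-0.032, -0.002, 0.006, -0.198, -0.031, 0.279], [-0.032, -0.002, 0.006, -0.197, -0.035, 0.278], [-0.032, -0.002, 0.006, -0.197, -0.039, 0.278], [-0.032, -0.002, 0.006, -0.197, -0.043, 0.278]]]
[ 0.52170387 -0.20951932  0.23384061]
[[[-0.0, -0.0, 0.0, -0.0, 0.0, 0.3], [-0.0, -0.0, 0.0, -0.0, 0.0, 0.3], [-0.0, -0.0, 0.0, -0.0, 0.0, 0.3], [-0.0, -0.0, 0.0, -0.0, 0.001, 0.3]]]
```

>>> play_rows --moves '[[[-0.032,-0.002,0.006,-0.198,-0.031,0.279,60],[-0.032,-0.002,0.006,-0.197,-0.035,0.278,60],[-0.032,-0.002,0.006,-0.197,-0.039,0.278,50],[-0.032,-0.002,0.006,-0.197,-0.043,0.278,50],[0,0,0,0,0,0,50]]]'

```text
time: 3.25
tool_pos: [0.5205, -0.2078, 0.2269]
tcp_rot: [1.991, 1.983, 0.434]
wrist_force: [-1.5, 0.2, -1.1]
width: 0.586
grip_force: 0.0
```

```bash
python3 - <<'E'
from h import *
ax=MC-.0053*EX+np.array([0,.0008,0])
s=bot.read_state();print(s['tool_pos'],s['q'].round(3),s['width'])
plan(ax+.026*NN,Rt(PSI,A),5)
c=cam('wrist','pre')
E
```

```text
[ 0.52047161 -0.20783974  0.226856  ] [-0.564 -0.188  2.139  0.303  0.848 -0.722] 0.5863495257078386
[[[-0.004, -0.002, 0.001, -0.005, 0.01, 0.228], [-0.004, -0.002, 0.001, -0.004, 0.01, 0.228], [-0.004, -0.002, 0.001, -0.004, 0.009, 0.229], [-0.004, -0.002, 0.001, -0.004, 0.009, 0.228], [-0.004, -0.002, 0.001, -0.004, 0.009, 0.228]]]
```

View pics/pre.png

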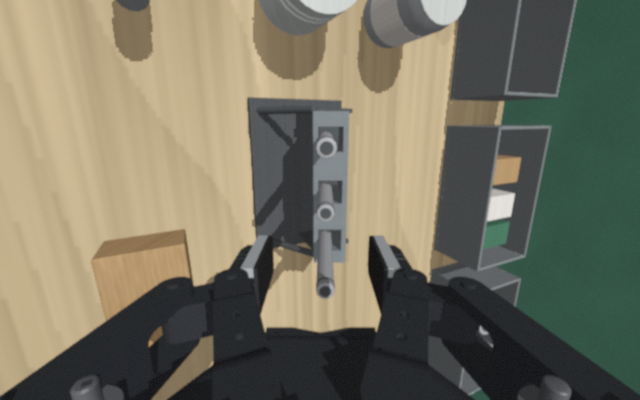

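The pre-grasp view shows the rods at (326,147), (325,211) and (325,290), with the fingers either side of column 320. I'll project the planned TCP and rod-top points as a check.

```bash
python3 - <<'E'
from h import *
c=np.load('wrist.npz')
def pj(X): q=c['K']@(c['R']@X+c['t']); return (q[:2]/q[2]).round(1)
ax=MC-.0053*EX+np.array([0,.0008,0])
print(pj(ax+.07*NN),[pj(ax+.095*NN+d*np.array([0,.052,0])) for d in(1,-1)],'tcp',pj(bot.read_state()['tool_pos']),pj(ax+.139*NN))
print('long b in block foot etc', blk(.026),blk(-.026))
E
```

```text
[326.1 211.2] [array([326.5, 145.5]), array([326.5, 288.9])] tcp [323.5 248.8] [327.5 249.8]
long b in block foot etc [0.619692   0.27370133] [0.626108   0.22209867]
```

>>> play_rows --moves '[[[-0.004,-0.002,0.001,-0.005,0.01,0.228,50],[-0.004,-0.002,0.001,-0.004,0.01,0.228,50],[-0.004,-0.002,0.001,-0.004,0.009,0.229,50],[0,0,0,0,0,0,50]]]'

```text
time: 3.63
tool_pos: [0.5545, -0.2081, 0.1711]
tcp_rot: [1.982, 1.975, 0.44]
wrist_force: [-0.4, -0.2, 0.1]
width: 0.588
grip_force: 0.0
```

>>> play_rows --moves '[[[0,0,0,0,-0.03,0,50],[0,0,0,0,0,0,50],[0,0,0,0,0,0,50]]]'

```text
time: 3.88
tool_pos: [0.5525, -0.2113, 0.175]
tcp_rot: [1.978, 1.967, 0.44]
wrist_force: [0.7, 0.0, 0.2]
width: 0.585
grip_force: 0.0
```

```bash
python3 - <<'E'
from h import *
ax=MC-.0053*EX+np.array([0,.0008,0])
s=bot.read_state();print(s['tool_pos'],s['joint_vel'].round(3))
plan(ax+.026*NN,Rt(PSI,A),3)
c=cam('wrist','pre2')
def pj(X): q=c['K']@(c['R']@X+c['t']); return (q[:2]/q[2]).round(1)
print(pj(ax+.07*NN),pj(s['tool_pos']))
E
```

```text
[ 0.55251275 -0.21132379  0.17500944] [-0.012 -0.003 -0.002  0.    -0.007 -0.002]
[[[0.006, 0.003, 0.002, 0.006, -0.012, 0.179], [0.006, 0.003, 0.002, 0.006, -0.011, 0.178], [0.006, 0.003, 0.002, 0.005, -0.011, 0.179]]]
[314.4 237.9] [320.  247.8]
```

View pics/pre2.png

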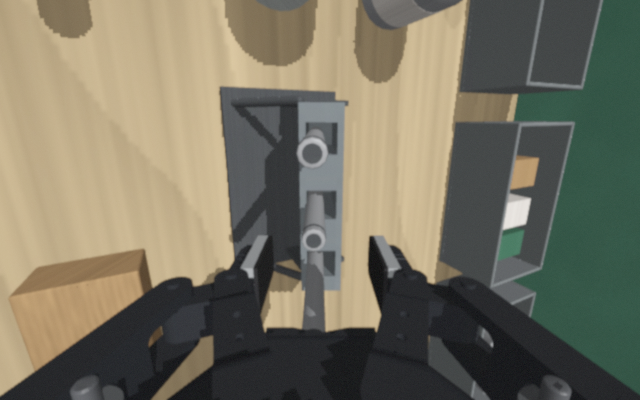

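The short rod's top is at (314,238), exactly where the projection put it, and it lies between the fingers. I'll descend and close.

>>> play_rows --moves '[[[0.006,0.003,0.002,0.006,-0.012,0.179,50],[0.006,0.003,0.002,0.006,-0.011,0.178,50],[0.006,0.003,0.002,0.005,-0.011,0.179,50],[0,0,0,0,0,0,50],[0,0,0,0,0,0,50]]]'

```text
time: 4.35
tool_pos: [0.571, -0.2101, 0.1228]
tcp_rot: [1.991, 1.973, 0.436]
wrist_force: [0.3, 0.6, 0.0]
width: 0.589
grip_force: 0.0
```

>>> play_rows --moves '[[[0,0,0,0,0,0,30],[0,0,0,0,0,0,20],[0,0,0,0,0,0,8],[0,0,0,0,0,0,5],[0,0,0,0,0,0,5]]]' --newtons 50

```text
time: 4.77
tool_pos: [0.5719, -0.2109, 0.1245]
tcp_rot: [1.989, 1.971, 0.437]
wrist_force: [-3.0, -0.3, 6.8]
width: 0.155
grip_force: 48.9
```

>>> play_rows --moves '[[[0,0,0,0,0,0,5],[0,0,0,0,0,0,5]]]'

```text
time: 4.93
tool_pos: [0.572, -0.2109, 0.1245]
tcp_rot: [1.989, 1.971, 0.437]
wrist_force: [-4.3, 0.5, 6.4]
width: 0.15
grip_force: 49.0
```

```bash
python3 - <<'E'
from h import *
s=bot.read_state();print(s)
R=Ro.from_rotvec(s['tcp_rot']).as_matrix();print(R.round(3),Rt(PSI,A).round(3))
ax=MC-.0053*EX+np.array([0,.0008,0]); d=s['tool_pos']-ax; print(d@EX,d[1],d@NN)
E
```

```text
{'time': 4.9333, 'q': array([-0.51084098,  0.01779196,  2.15979711,  0.36439406,  0.60802695,
       -0.76482616]), 'joint_vel': array([-0.00048106,  0.00045426, -0.00041607, -0.00116274, -0.00108019,
        0.00125352]), 'joint_torque': array([ 7.39249047e-01, -3.10732698e+01, -3.19001269e+01,  9.98097807e-01,
       -1.89563513e+00, -1.81925443e-04]), 'tool_pos': array([ 0.57196659, -0.21087661,  0.1245134 ]), 'tcp_rot': array([1.988647  , 1.97070814, 0.43703673]), 'wrist_force': array([-4.30203481,  0.46709051,  6.38818698]), 'torque': array([ 0.04251974,  0.38807351, -0.00159094]), 'grip_force': 48.95631730556488, 'width': 0.1497215857377798}
[[ 0.009  0.906  0.422]
 [ 1.    -0.008 -0.003]
 [ 0.001  0.422 -0.906]] [[ 0.007  0.906  0.423]
 [ 1.    -0.006 -0.003]
 [ 0.     0.423 -0.906]]
-0.0006269302491482623 -0.0009102311418029974 0.025639968277280798
```

```bash
python3 - <<'E'
from h import *
s=bot.read_state();p=s['tool_pos'];R=Ro.from_rotvec(s['tcp_rot']).as_matrix()
a=plan(p-R[:,2]*.22,R,10); print(a[0],np.linalg.norm(R[:,2]))
plan(np.r_[blk(-.026),.335],Rt(BP),20,*a)
E
```

```text
[[[0.0, 0.0, 0.0, -0.0, -0.0, -0.22], [0.0, 0.0, 0.0, 0.0, 0.0, -0.22], [0.0, 0.0, 0.0, 0.0, 0.0, -0.22], [0.0, 0.0, 0.0, 0.0, 0.0, -0.22], [0.0, 0.0, 0.0, 0.0, 0.0, -0.22]]]
[[[0.0, 0.0, 0.0, 0.0, 0.0, -0.22], [0.0, 0.0, 0.0, 0.0, 0.0, -0.22], [0.0, 0.0, 0.0, 0.0, 0.0, -0.22], [0.0, 0.0, 0.0, 0.0, 0.0, -0.22], [0.0, 0.0, 0.0, 0.0, 0.0, -0.22]]]
[ 0.47908134 -0.21016102  0.32394213] 0.9999999999999996
[[[0.044, 0.003, -0.013, 0.217, 0.067, 0.025], [0.044, 0.003, -0.013, 0.216, 0.069, 0.024], [0.044, 0.003, -0.013, 0.216, 0.071, 0.023], [0.044, 0.003, -0.013, 0.215, 0.073, 0.022], [0.044, 0.003, -0.013, 0.215, 0.075, 0.02]]]
[[[0.044, 0.003, -0.013, 0.214, 0.077, 0.019], [0.044, 0.003, -0.013, 0.214, 0.078, 0.018], [0.044, 0.003, -0.013, 0.213, 0.08, 0.016], [0.044, 0.003, -0.013, 0.213, 0.082, 0.015], [0.044, 0.003, -0.013, 0.212, 0.084, 0.013]]]
[[[0.044, 0.003, -0.013, 0.211, 0.085, 0.012], [0.044, 0.003, -0.013, 0.211, 0.087, 0.01], [0.044, 0.003, -0.013, 0.211, 0.088, 0.009], [0.044, 0.003, -0.013, 0.21, 0.09, 0.007], [0.044, 0.003, -0.013, 0.209, 0.092, 0.005]]]
[[[0.044, 0.003, -0.013, 0.208, 0.093, 0.003], [0.044, 0.003, -0.013, 0.208, 0.094, 0.002], [0.044, 0.003, -0.013, 0.208, 0.096, -0.0], [0.044, 0.003, -0.013, 0.206, 0.097, -0.002], [0.044, 0.003, -0.013, 0.206, 0.098, -0.004]]]
```

>>> play_rows --moves '[[[0,0,0,0,0,-0.1,5],[0,0,0,0,0,-0.22,5],[0,0,0,0,0,-0.22,5],[0,0,0,0,0,-0.22,5],[0,0,0,0,0,-0.22,5]]]'

```text
time: 5.35
tool_pos: [0.5297, -0.21, 0.213]
tcp_rot: [1.99, 1.972, 0.437]
wrist_force: [-0.1, 0.1, -1.0]
width: 0.149
grip_force: 49.4
```

>>> play_rows --moves '[[[0,0,0,0,0,-0.24,5],[0,0,0,0,0,-0.24,5],[0,0,0,0,0,-0.24,5],[0,0,0,0,0,-0.24,5],[0,0,0,0,0,-0.24,5]]]'

```text
time: 5.77
tool_pos: [0.4784, -0.2095, 0.3214]
tcp_rot: [1.991, 1.973, 0.436]
wrist_force: [-0.0, -0.9, -1.3]
width: 0.15
grip_force: 49.4
```

>>> play_rows --moves '[[[0,0,0,0,0,0,5],[0,0,0,0,0,0,5]]]'

```text
time: 5.93
tool_pos: [0.4798, -0.2103, 0.3225]
tcp_rot: [1.988, 1.969, 0.436]
wrist_force: [0.4, -0.2, -2.0]
width: 0.149
grip_force: 49.5
```

```bash
python3 - <<'E'
from h import *
s=bot.read_state();print(s['tool_pos'],s['q'].round(2),s['width'],s['grip_force'])
plan(np.r_[blk(-.026),.335],Rt(BP),20)
E
```

```text
[ 0.47977282 -0.21033924  0.32251114] [-0.62 -0.33  2.07  0.28  1.05 -0.71] 0.14911208239027146 49.49807167053223
[[[0.044, 0.003, -0.013, 0.217, 0.067, 0.024], [0.044, 0.003, -0.013, 0.216, 0.069, 0.023], [0.044, 0.003, -0.013, 0.216, 0.071, 0.022], [0.044, 0.003, -0.013, 0.216, 0.073, 0.021], [0.044, 0.003, -0.013, 0.215, 0.075, 0.019]]]
[[[0.044, 0.003, -0.013, 0.214, 0.076, 0.018], [0.044, 0.003, -0.013, 0.214, 0.078, 0.017], [0.044, 0.003, -0.013, 0.213, 0.08, 0.015], [0.044, 0.003, -0.013, 0.213, 0.082, 0.014], [0.044, 0.003, -0.013, 0.212, 0.083, 0.012]]]
[[[0.044, 0.003, -0.013, 0.212, 0.085, 0.011], [0.044, 0.003, -0.013, 0.211, 0.087, 0.009], [0.044, 0.003, -0.013, 0.211, 0.088, 0.008], [0.044, 0.003, -0.013, 0.21, 0.09, 0.006], [0.044, 0.003, -0.013, 0.209, 0.091, 0.004]]]
[[[0.044, 0.003, -0.013, 0.209, 0.092, 0.003], [0.044, 0.003, -0.013, 0.208, 0.094, 0.0], [0.044, 0.003, -0.013, 0.207, 0.095, -0.001], [0.044, 0.003, -0.013, 0.207, 0.097, -0.002], [0.044, 0.003, -0.013, 0.206, 0.098, -0.005]]]
```

>>> play_rows --moves '[[[0.044,0.003,-0.013,0.217,0.067,0.024,5],[0.044,0.003,-0.013,0.216,0.069,0.023,5],[0.044,0.003,-0.013,0.216,0.071,0.022,5],[0.044,0.003,-0.013,0.216,0.073,0.021,5],[0.044,0.003,-0.013,0.215,0.075,0.019,5]]]'

```text
time: 6.35
tool_pos: [0.5155, -0.1002, 0.3212]
tcp_rot: [2.024, 2.075, 0.331]
wrist_force: [-0.1, -0.0, -0.3]
width: 0.146
grip_force: 49.4
```

>>> play_rows --moves '[[[0.044,0.003,-0.013,0.214,0.076,0.018,5],[0.044,0.003,-0.013,0.214,0.078,0.017,5],[0.044,0.003,-0.013,0.213,0.08,0.015,5],[0.044,0.003,-0.013,0.213,0.082,0.014,5],[0.044,0.003,-0.013,0.212,0.083,0.012,5]]]'

```text
time: 6.77
tool_pos: [0.552, 0.008, 0.3243]
tcp_rot: [2.049, 2.174, 0.223]
wrist_force: [0.1, -0.7, -1.4]
width: 0.152
grip_force: 49.5
```

>>> play_rows --moves '[[[0.044,0.003,-0.013,0.212,0.085,0.011,5],[0.044,0.003,-0.013,0.211,0.087,0.009,5],[0.044,0.003,-0.013,0.211,0.088,0.008,5],[0.044,0.003,-0.013,0.21,0.09,0.006,5],[0.044,0.003,-0.013,0.209,0.091,0.004,5]]]'

```text
time: 7.18
tool_pos: [0.5886, 0.116, 0.3273]
tcp_rot: [2.07, 2.269, 0.109]
wrist_force: [-0.1, -0.3, -1.2]
width: 0.147
grip_force: 49.4
```

>>> play_rows --moves '[[[0.044,0.003,-0.013,0.209,0.092,0.003,5],[0.044,0.003,-0.013,0.208,0.094,0,5],[0.044,0.003,-0.013,0.207,0.095,-0.001,5],[0.044,0.003,-0.013,0.207,0.097,-0.002,5],[0.044,0.003,-0.013,0.206,0.098,-0.005,5]]]'

```text
time: 7.6
tool_pos: [0.6252, 0.2239, 0.3304]
tcp_rot: [-2.072, -2.348, 0.011]
wrist_force: [1.2, 0.8, -0.2]
width: 0.148
grip_force: 49.4
```

>>> play_rows --moves '[[[0,0,0,0,0,0,5],[0,0,0,0,0,0,5],[0,0,0,0,0,0,5]]]'

```text
time: 7.85
tool_pos: [0.6251, 0.2224, 0.3313]
tcp_rot: [-2.074, -2.348, 0.009]
wrist_force: [0.4, 0.3, -1.3]
width: 0.148
grip_force: 49.4
```

```bash
python3 - <<'E'
from h import *
s=bot.read_state();print(s['tool_pos'],s['q'].round(2),s['width'],s['grip_force'],np.r_[blk(-.026)])
R=Ro.from_rotvec(s['tcp_rot']).as_matrix();print(R.round(3))
b=cam('side');a=cam('wrist')
def pj(c,X): q=c['K']@(c['R']@X+c['t']); return (q[:2]/q[2]).round(1)
# rod in hand from both clouds
for n,c in (('side',b),('wrist',a)):
    P=pts(c); L=(P-s['tool_pos'])@R
    m=(c['depth']>0)&(np.hypot(L[...,0],L[...,1])<.03)&(L[...,2]>.01)&(L[...,2]<.13)
    q=L[m];print(n,m.sum())
    for lo in np.arange(.01,.12,.02):
        k=q[(q[:,2]>=lo)&(q[:,2]<lo+.02)]
        if len(k)>2: print(round(lo,2),len(k),(k.mean(0)*1000).round(1),'max z',(k[:,2].max()*1000).round(1))
x0,y0=pj(b,s['tool_pos']).astype(int)-[70,40]
x0=max(x0,0);y0=max(y0,0)
im=[cv2.resize(b['image'][y0:y0+150,x0:x0+200,::-1],(400,300)),cv2.resize(a['image'][:,:,::-1],(400,300))]
cv2.imwrite('pics/held.png',np.hstack(im))
E
```

```text
[0.62508915 0.22238871 0.33125965] [0.3  0.21 1.49 0.   1.45 0.18] 0.1484257947626953 49.40048575401306 [0.626108   0.22209867]
[[-0.124  0.992 -0.01 ]
 [ 0.992  0.124  0.001]
 [ 0.002 -0.01  -1.   ]]
side 162
0.01 29 [-6.2 -2.7 19.9] max z 29.2
0.03 32 [-6.5 -1.3 39.5] max z 49.4
0.05 36 [-5.7 -2.  59.9] max z 69.9
0.07 31 [-6.2 -3.2 79.8] max z 89.3
0.09 27 [-6.6 -2.4 99.4] max z 109.6
0.11 7 [ -6.8  -3.3 112.2] max z 114.5
wrist 777
0.01 249 [ 4.8  0.4 19.4] max z 29.8
0.03 186 [ 4.9  0.6 39.3] max z 49.9
0.05 140 [ 4.9  0.6 59.6] max z 69.9
0.07 106 [ 4.9  0.8 79.7] max z 89.9
0.09 82 [ 4.9  0.5 99.6] max z 109.7
0.11 14 [  4.8   1.3 111.6] max z 114.0
```

View pics/held.png

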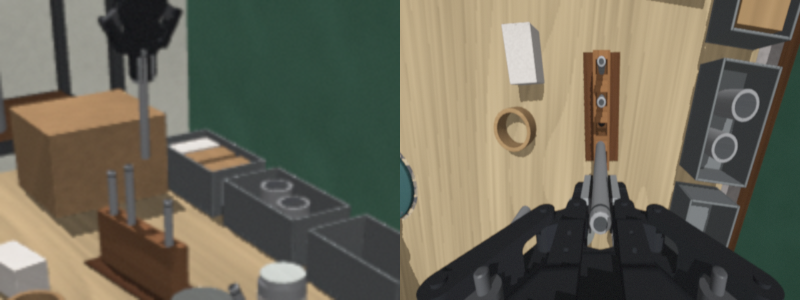

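The rod hangs straight in the gripper, with its foot 115 mm below the TCP. The free pocket is visible below it. I'll lower in stages.

```bash
python3 - <<'E'
from h import *
a=plan(np.r_[blk(-.026),.225],Rt(BP),5)
E
```

```text
[[[-0.003, -0.001, -0.0, -0.0, 0.004, 0.215], [-0.003, -0.001, -0.0, -0.001, 0.003, 0.215], [-0.003, -0.001, -0.0, 0.0, 0.003, 0.216], [-0.003, -0.001, -0.0, 0.0, 0.003, 0.215], [-0.003, -0.001, -0.0, 0.0, 0.002, 0.215]]]
```

>>> play_rows --moves '[[[-0.003,-0.001,0,0,0.004,0.215,5],[-0.003,-0.001,0,-0.001,0.003,0.215,5],[-0.003,-0.001,0,0,0.003,0.216,5],[-0.003,-0.001,0,0,0.003,0.215,5],[-0.003,-0.001,0,0,0.002,0.215,5]]]'

```text
time: 8.37
tool_pos: [0.6265, 0.2218, 0.2254]
tcp_rot: [2.081, 2.353, 0.003]
wrist_force: [1.1, 0.7, -1.4]
width: 0.151
grip_force: 49.5
```

>>> play_rows --moves '[[[0,0,0,0,0,0,5],[0,0,0,0,0,0,5],[0,0,0,0,0,0,5]]]'

```text
time: 8.62
tool_pos: [0.6274, 0.2226, 0.2276]
tcp_rot: [2.08, 2.353, 0.005]
wrist_force: [-0.2, 0.2, -0.3]
width: 0.15
grip_force: 49.5
```

```bash
python3 - <<'E'
from h import *
s=bot.read_state();print(s['tool_pos'],Ro.from_rotvec(s['tcp_rot']).as_matrix().round(3)[2],blk(-.026),s['joint_vel'].round(3))
plan(np.r_[blk(-.026),.125],Rt(BP),10)
E
```

```text
[0.62735821 0.2225686  0.22755988] [ 0.001  0.003 -1.   ] [0.626108   0.22209867] [ 0.003 -0.01  -0.029 -0.    -0.005  0.   ]
[[[0.001, -0.0, -0.0, -0.0, -0.002, 0.103], [0.001, -0.0, -0.0, -0.001, -0.001, 0.102], [0.001, -0.0, -0.0, -0.0, -0.002, 0.103], [0.001, -0.0, -0.0, -0.001, -0.001, 0.102], [0.001, -0.0, -0.0, -0.0, -0.001, 0.103]]]
[[[0.001, -0.0, -0.0, -0.001, -0.002, 0.102], [0.001, -0.0, -0.0, -0.0, -0.001, 0.103], [0.001, -0.0, -0.0, -0.001, -0.001, 0.102], [0.001, -0.0, -0.0, -0.0, -0.001, 0.103], [0.001, -0.0, -0.0, -0.001, -0.001, 0.103]]]
```

>>> play_rows --moves '[[[0.001,0,0,0,-0.003,0.1,5],[0.001,0,0,-0.001,-0.003,0.1,5],[0.001,0,0,0,-0.003,0.1,5],[0.001,0,0,-0.001,0,0.1,5],[0.001,0,0,0,0,0.1,5]]]'

```text
time: 9.03
tool_pos: [0.6256, 0.2226, 0.1745]
tcp_rot: [-2.078, -2.353, 0.002]
wrist_force: [0.9, -0.3, -0.4]
width: 0.151
grip_force: 49.5
```

>>> play_rows --moves '[[[0,0,0,0,-0.001,0.1,5],[0,0,0,0,-0.001,0.1,5],[0,0,0,0,-0.001,0.1,5],[0,0,0,0,-0.001,0.1,5],[0,0,0,0,0,0,5]]]'

```text
time: 9.45
tool_pos: [0.6237, 0.2221, 0.1326]
tcp_rot: [-2.077, -2.351, 0.007]
wrist_force: [0.0, 0.1, -1.4]
width: 0.147
grip_force: 49.5
```

>>> play_rows --moves '[[[0,0,0,0,0,0,5],[0,0,0,0,0,0,5]]]'

```text
time: 9.62
tool_pos: [0.6258, 0.2228, 0.1362]
tcp_rot: [-2.079, -2.353, 0.0]
wrist_force: [-0.2, -0.5, -0.5]
width: 0.145
grip_force: 49.5
```

>>> play_rows --moves '[[[0,0,0,0,0,0.05,5],[0,0,0,0,0,0.05,5],[0,0,0,0,0,0.02,5],[0,0,0,0,0,0.01,5],[0,0,0,0,0,0,5]]]'

```text
time: 10.03
tool_pos: [0.6251, 0.2226, 0.1224]
tcp_rot: [-2.079, -2.353, 0.002]
wrist_force: [-0.2, -0.8, -1.2]
width: 0.148
grip_force: 49.5
```

>>> play_rows --moves '[[[0,0,0,0,0,0.01,5],[0,0,0,0,0,0.01,5],[0,0,0,0,0,0,5],[0,0,0,0,0,0,5]]]'

```text
time: 10.37
tool_pos: [0.6255, 0.2227, 0.1209]
tcp_rot: [-2.079, -2.353, 0.001]
wrist_force: [-0.9, -0.8, -0.1]
width: 0.15
grip_force: 49.5
```

>>> play_rows --moves '[[[0,0,0,0,0,0.01,5],[0,0,0,0,0,0.01,5],[0,0,0,0,0,0,5],[0,0,0,0,0,0,5]]]'

```text
time: 10.7
tool_pos: [0.6259, 0.2229, 0.1199]
tcp_rot: [-2.079, -2.353, -0.001]
wrist_force: [-1.6, -0.1, 4.7]
width: 0.151
grip_force: 50.0
```

The rod has touched the pocket floor (4.7 N). I'll open and back up.

>>> play_rows --moves '[[[0,0,0,0,0,0,18],[0,0,0,0,0,0,26],[0,0,0,0,0,0,36],[0,0,0,0,0,0,46],[0,0,0,0,0,0,50]]]'

```text
time: 11.12
tool_pos: [0.6252, 0.2226, 0.1185]
tcp_rot: [-2.079, -2.353, 0.002]
wrist_force: [0.4, -0.6, -0.5]
width: 0.588
grip_force: 0.0
```

>>> play_rows --moves '[[[0,0,0,0,0,-0.1,50],[0,0,0,0,0,-0.25,50],[0,0,0,0,0,-0.35,50],[0,0,0,0,0,-0.35,50],[0,0,0,0,0,0,50]]]'

```text
time: 11.53
tool_pos: [0.6303, 0.2241, 0.2344]
tcp_rot: [2.076, 2.35, 0.019]
wrist_force: [1.7, -0.5, 1.5]
width: 0.583
grip_force: 0.0
```

```bash
sed -i "s/'wblock'/'wb2'/" blk.py; python3 blk.py; python3 - <<'E'
from h import *
p=np.array([*blk(.026,0),0]);p[:2]=[.6193,.2738]
s=bot.read_state();print(s['tool_pos'],s['width'])
plan(np.r_[p[:2],.25],Rt(BP),3)
E
```

```text
[0.63027019 0.22412359 0.23438506] [[ 0.992  0.123  0.013]
 [ 0.012  0.005 -1.   ]] 11.5333
rect ((622.8032836914062, 247.5398712158203), (34.077049255371094, 207.57957458496094), 7.130074977874756) 4329 0.09428381794385685
rod [312.  69.] 491 0.1666 top ctr [0.6131 0.3244 0.1642] low [0.6149 0.3193 0.1152]
rod [312. 144.] 431 0.1913 top ctr [0.6194 0.2733 0.1893] low [0.6214 0.2793 0.1155]
rod [314. 202.] 468 0.1661 top ctr [0.6264 0.2238 0.1643] low [0.6257 0.2283 0.1151]
rod [313. 259.] 584 0.1662 top ctr [0.6322 0.1712 0.1643] low [0.6319 0.1756 0.1152]
[0.6292065  0.2237184  0.23124976] 0.5883471517967461
[[[0.007, -0.002, -0.0, 0.17, -0.012, -0.062], [0.007, -0.002, -0.0, 0.17, -0.011, -0.062], [0.007, -0.002, -0.0, 0.17, -0.012, -0.063]]]
```

View pics/wb2.png

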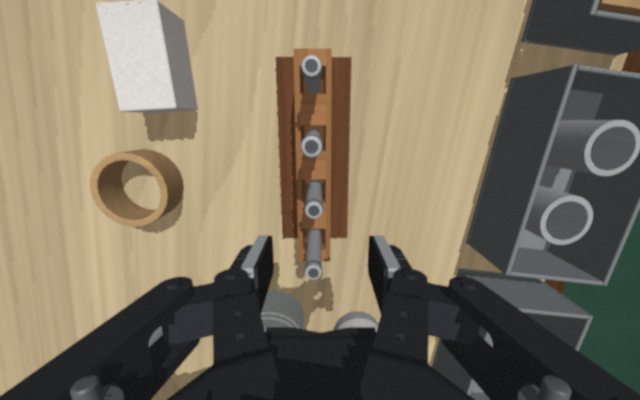

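The short rod now stands in the pocket at (314,208), with its top at the same height as the other short rods. The long stray is at (312,146). I'll position above it.

>>> play_rows --moves '[[[0.007,-0.002,0,0.17,-0.012,-0.062,50],[0.007,-0.002,0,0.17,-0.011,-0.062,50],[0.007,-0.002,0,0.17,-0.012,-0.063,50],[0,0,0,0,0,0,50],[0,0,0,0,0,0,50]]]'

```text
time: 12.0
tool_pos: [0.6158, 0.2739, 0.2427]
tcp_rot: [-2.074, -2.352, 0.016]
wrist_force: [0.8, -0.3, 0.2]
width: 0.585
grip_force: 0.0
```

>>> play_rows --moves '[[[0,0,0,0,0,0,50],[0,0,0,0,0,0,50]]]'

```text
time: 12.17
tool_pos: [0.6157, 0.2722, 0.2418]
tcp_rot: [-2.076, -2.349, 0.019]
wrist_force: [-0.1, -0.0, -0.8]
width: 0.585
grip_force: 0.0
```

```bash
python3 - <<'E'
from h import *
s=bot.read_state();print(s['tool_pos'],s['joint_vel'].round(3))
plan(np.array([.6194,.2737,.125]),Rt(BP),5)
E
```

```text
[0.61568823 0.2721941  0.24184169] [-0.006 -0.002  0.001  0.003 -0.001 -0.001]
[[[-0.005, 0.001, -0.0, 0.003, 0.011, 0.234], [-0.005, 0.001, -0.0, 0.002, 0.01, 0.233], [-0.005, 0.001, -0.0, 0.003, 0.01, 0.234], [-0.005, 0.001, -0.0, 0.002, 0.009, 0.233], [-0.005, 0.001, -0.0, 0.002, 0.009, 0.234]]]
```

>>> play_rows --moves '[[[-0.005,0.001,0,0.003,0.011,0.234,50],[-0.005,0.001,0,0.002,0.01,0.233,50],[-0.005,0.001,0,0.003,0.01,0.234,50],[-0.005,0.001,0,0.002,0.009,0.233,50],[-0.005,0.001,0,0.002,0.009,0.21,50]]]'

```text
time: 12.58
tool_pos: [0.6194, 0.2732, 0.1261]
tcp_rot: [-2.081, -2.353, 0.001]
wrist_force: [0.0, 0.1, 0.1]
width: 0.585
grip_force: 0.0
```

>>> play_rows --moves '[[[0,0,0,0,0,0,50],[0,0,0,0,0,0,50],[0,0,0,0,0,0,50]]]'

```text
time: 12.83
tool_pos: [0.6206, 0.2742, 0.1292]
tcp_rot: [2.081, 2.353, 0.002]
wrist_force: [0.6, -0.3, 0.1]
width: 0.58
grip_force: 0.0
```

```bash
python3 - <<'E'
from h import *
plan(np.array([.6194,.2737,.125]),Rt(BP),1)
E
```

```text
[[[0.003, -0.002, -0.002, -0.003, -0.013, 0.042]]]
```

>>> play_rows --moves '[[[0.003,0,0,-0.003,-0.013,0.042,50],[0,0,0,0,0,0,50],[0,0,0,0,0,0,30],[0,0,0,0,0,0,20],[0,0,0,0,0,0,8]]]' --newtons 50

```text
time: 13.25
tool_pos: [0.6189, 0.2741, 0.1247]
tcp_rot: [-2.079, -2.354, -0.001]
wrist_force: [-0.5, -0.1, -0.0]
width: 0.169
grip_force: 0.4
```

>>> play_rows --moves '[[[0,0,0,0,0,0,5],[0,0,0,0,0,0,5],[0,0,0,0,0,0,5],[0,0,0,0,0,0,5]]]'

```text
time: 13.58
tool_pos: [0.619, 0.2742, 0.1248]
tcp_rot: [-2.08, -2.354, -0.001]
wrist_force: [-1.5, -0.6, 6.0]
width: 0.149
grip_force: 48.7
```

```bash
python3 - <<'E'
from h import *
s=bot.read_state();p=s['tool_pos'];R=Ro.from_rotvec(s['tcp_rot']).as_matrix();print(p,s['width'],s['grip_force'])
a=plan(p+[0,0,.21],R,10)
# hover above cell: foot at s=+.12 -> TCP s=.239
a=plan(MC-.002*EX+.239*NN,Rt(PSI,A),20,*a);print(a[0])
E
```

```text
[0.61901849 0.27415516 0.12481843] 0.14878346860856725 48.72590482234955
[[[0.0, 0.0, 0.0, 0.0, -0.0, -0.21], [0.0, 0.0, 0.0, 0.0, -0.0, -0.21], [0.0, 0.0, 0.0, 0.001, -0.0, -0.21], [0.0, 0.0, 0.0, -0.0, -0.0, -0.21], [0.0, 0.0, 0.0, -0.0, -0.0, -0.21]]]
[[[0.0, 0.0, 0.0, 0.0, -0.0, -0.21], [0.0, 0.0, 0.0, 0.0, -0.0, -0.21], [0.0, 0.0, 0.0, 0.001, -0.0, -0.21], [0.0, 0.0, 0.0, -0.0, -0.0, -0.21], [0.0, 0.0, 0.0, -0.0, -0.0, -0.21]]]
[[[-0.044, -0.003, 0.013, -0.232, -0.096, 0.007], [-0.044, -0.003, 0.013, -0.233, -0.095, 0.006], [-0.044, -0.003, 0.013, -0.233, -0.093, 0.004], [-0.044, -0.003, 0.013, -0.234, -0.092, 0.002], [-0.044, -0.003, 0.013, -0.234, -0.091, 0.001]]]
[[[-0.044, -0.003, 0.013, -0.235, -0.089, -0.001], [-0.044, -0.003, 0.013, -0.236, -0.087, -0.003], [-0.044, -0.003, 0.013, -0.236, -0.086, -0.004], [-0.044, -0.003, 0.013, -0.237, -0.084, -0.005], [-0.044, -0.003, 0.013, -0.237, -0.082, -0.007]]]
[[[-0.044, -0.003, 0.013, -0.238, -0.081, -0.009], [-0.044, -0.003, 0.013, -0.238, -0.079, -0.01], [-0.044, -0.003, 0.013, -0.239, -0.077, -0.011], [-0.044, -0.003, 0.013, -0.24, -0.075, -0.013], [-0.044, -0.003, 0.013, -0.24, -0.074, -0.014]]]
[[[-0.044, -0.003, 0.013, -0.24, -0.072, -0.015], [-0.044, -0.003, 0.013, -0.241, -0.069, -0.016], [-0.044, -0.003, 0.013, -0.241, -0.068, -0.018], [-0.044, -0.003, 0.013, -0.242, -0.066, -0.018], [-0.044, -0.003, 0.013, -0.242, -0.064, -0.02]]]
[ 0.48533533 -0.21005357  0.31951377]
```

>>> play_rows --moves '[[[0,0,0,0,0,-0.1,5],[0,0,0,0,0,-0.21,5],[0,0,0,0,0,-0.21,5],[0,0,0,0,0,-0.21,5],[0,0,0,0,0,-0.21,5]]]'

```text
time: 14.0
tool_pos: [0.6181, 0.2736, 0.2183]
tcp_rot: [-2.079, -2.353, 0.003]
wrist_force: [-0.1, -0.1, -1.4]
width: 0.147
grip_force: 48.7
```

>>> play_rows --moves '[[[0,0,0,0,0,-0.25,5],[0,0,0,0,0,-0.25,5],[0,0,0,0,0,-0.25,5],[0,0,0,0,0,-0.21,5],[0,0,0,0,0,-0.21,5]]]'

```text
time: 14.42
tool_pos: [0.6185, 0.2737, 0.336]
tcp_rot: [-2.079, -2.353, 0.002]
wrist_force: [0.4, 0.6, -2.0]
width: 0.149
grip_force: 48.7
```

>>> play_rows --moves '[[[0,0,0,0,0,0,5],[0,0,0,0,0,0,5]]]'

```text
time: 14.58
tool_pos: [0.6194, 0.274, 0.3362]
tcp_rot: [-2.08, -2.354, -0.003]
wrist_force: [0.7, 0.3, -1.6]
width: 0.148
grip_force: 48.9
```

```bash
python3 - <<'E'
from h import *
s=bot.read_state();p=s['tool_pos'];print(p,s['width'],s['grip_force'])
plan(MC-.002*EX+.244*NN,Rt(PSI,A),20)
E
```

```text
[0.61936005 0.27402152 0.33620853] 0.14824410644412395 48.91564607620239
[[[-0.043, -0.003, 0.013, -0.232, -0.097, 0.006], [-0.043, -0.003, 0.013, -0.232, -0.096, 0.004], [-0.043, -0.003, 0.013, -0.233, -0.095, 0.002], [-0.043, -0.003, 0.013, -0.234, -0.093, 0.0], [-0.043, -0.003, 0.013, -0.234, -0.091, -0.001]]]
[[[-0.043, -0.003, 0.013, -0.235, -0.09, -0.002], [-0.043, -0.003, 0.013, -0.236, -0.089, -0.005], [-0.043, -0.003, 0.013, -0.236, -0.086, -0.005], [-0.043, -0.003, 0.013, -0.236, -0.085, -0.008], [-0.043, -0.003, 0.013, -0.237, -0.084, -0.008]]]
[[[-0.043, -0.003, 0.013, -0.238, -0.081, -0.01], [-0.043, -0.003, 0.013, -0.238, -0.08, -0.012], [-0.043, -0.003, 0.013, -0.239, -0.078, -0.013], [-0.043, -0.003, 0.013, -0.239, -0.076, -0.014], [-0.043, -0.003, 0.013, -0.24, -0.074, -0.015]]]
[[[-0.043, -0.003, 0.013, -0.24, -0.072, -0.017], [-0.043, -0.003, 0.013, -0.241, -0.071, -0.018], [-0.043, -0.003, 0.013, -0.241, -0.068, -0.019], [-0.043, -0.003, 0.013, -0.242, -0.067, -0.02], [-0.043, -0.003, 0.013, -0.242, -0.064, -0.021]]]
```

>>> play_rows --moves '[[[-0.043,-0.003,0.013,-0.232,-0.097,0.006,5],[-0.043,-0.003,0.013,-0.232,-0.096,0.004,5],[-0.043,-0.003,0.013,-0.233,-0.095,0.002,5],[-0.043,-0.003,0.013,-0.234,-0.093,0,5],[-0.043,-0.003,0.013,-0.234,-0.091,-0.001,5]]]'

```text
time: 15.0
tool_pos: [0.5831, 0.1516, 0.3286]
tcp_rot: [2.067, 2.265, 0.11]
wrist_force: [0.5, -0.2, -1.0]
width: 0.151
grip_force: 49.0
```

>>> play_rows --moves '[[[-0.043,-0.003,0.013,-0.235,-0.09,-0.002,5],[-0.043,-0.003,0.013,-0.236,-0.089,-0.005,5],[-0.043,-0.003,0.013,-0.236,-0.086,-0.005,5],[-0.043,-0.003,0.013,-0.236,-0.085,-0.008,5],[-0.043,-0.003,0.013,-0.237,-0.084,-0.008,5]]]'

```text
time: 15.42
tool_pos: [0.5488, 0.0308, 0.3258]
tcp_rot: [2.048, 2.17, 0.221]
wrist_force: [0.6, -0.3, -1.3]
width: 0.152
grip_force: 49.0
```

>>> play_rows --moves '[[[-0.043,-0.003,0.013,-0.238,-0.081,-0.01,5],[-0.043,-0.003,0.013,-0.238,-0.08,-0.012,5],[-0.043,-0.003,0.013,-0.239,-0.078,-0.013,5],[-0.043,-0.003,0.013,-0.239,-0.076,-0.014,5],[-0.043,-0.003,0.013,-0.24,-0.074,-0.015,5]]]'

```text
time: 15.83
tool_pos: [0.5148, -0.0898, 0.323]
tcp_rot: [2.024, 2.074, 0.328]
wrist_force: [-0.3, 0.4, -2.8]
width: 0.148
grip_force: 49.1
```

>>> play_rows --moves '[[[-0.043,-0.003,0.013,-0.24,-0.072,-0.017,5],[-0.043,-0.003,0.013,-0.241,-0.071,-0.018,5],[-0.043,-0.003,0.013,-0.241,-0.068,-0.019,5],[-0.043,-0.003,0.013,-0.242,-0.067,-0.02,5],[-0.043,-0.003,0.013,-0.242,-0.064,-0.021,5]]]'

```text
time: 16.25
tool_pos: [0.4809, -0.2105, 0.3202]
tcp_rot: [1.995, 1.976, 0.429]
wrist_force: [0.9, -0.3, -1.5]
width: 0.149
grip_force: 49.1
```

>>> play_rows --moves '[[[0,0,0,0,0,0,5],[0,0,0,0,0,0,5],[0,0,0,0,0,0,5]]]'

```text
time: 16.5
tool_pos: [0.4819, -0.2096, 0.3215]
tcp_rot: [1.995, 1.976, 0.429]
wrist_force: [0.4, 0.2, -0.3]
width: 0.149
grip_force: 49.1
```

```bash
cat > held.py <<'E'
from h import *
s=bot.read_state();R=Ro.from_rotvec(s['tcp_rot']).as_matrix()
d=s['tool_pos']-MC;print(s['tool_pos'],'in tray',(d@EX).round(4),(d[1]).round(4),(d@NN).round(4),s['width'])
for n in('side','wrist'):
    c=cam(n);P=pts(c); L=(P-s['tool_pos'])@R
    m=(c['depth']>0)&(np.hypot(L[...,0],L[...,1])<.025)&(L[...,2]>.01)&(L[...,2]<.13)
    q=L[m]
    for lo in np.arange(.01,.13,.03):
        k=q[(q[:,2]>=lo)&(q[:,2]<lo+.03)]
        if len(k)>2: print(n,round(lo,2),len(k),(k.mean(0)*1000).round(1),'max z',(k[:,2].max()*1000).round(1))
plan(MC-.002*EX+.134*NN,Rt(PSI,A),5)
E
python3 held.py
```

```text
[ 0.48193265 -0.20957583  0.32146245] in tray -0.0043 0.0012 0.2422 0.14889093369843942
side 0.01 72 [-7.8 -1.2 25.1] max z 40.0
side 0.04 70 [-7.7 -1.5 54.4] max z 69.5
side 0.07 70 [-8.2 -1.4 84.6] max z 99.5
side 0.1 37 [ -7.8  -1.3 110. ] max z 120.0
wrist 0.01 359 [ 4.7  1.  23.9] max z 39.9
wrist 0.04 223 [ 4.7  1.1 53.8] max z 69.8
wrist 0.07 154 [ 4.8  1.1 83.8] max z 100.0
wrist 0.1 73 [  4.5   1.3 108.9] max z 119.4
[[[-0.003, 0.0, -0.0, -0.002, 0.004, 0.218], [-0.003, 0.0, -0.0, -0.002, 0.004, 0.217], [-0.003, 0.0, -0.0, -0.002, 0.003, 0.218], [-0.003, 0.0, -0.0, -0.002, 0.003, 0.218], [-0.003, 0.0, -0.0, -0.002, 0.003, 0.218]]]
```

The long rod is held straight, with its foot 119.5 mm below the TCP. I'll lower it into the cell.

>>> play_rows --moves '[[[-0.003,0,0,-0.002,0.004,0.218,5],[-0.003,0,0,-0.002,0.004,0.217,5],[-0.003,0,0,-0.002,0.003,0.218,5],[-0.003,0,0,-0.002,0.003,0.218,5],[-0.003,0,0,-0.002,0.003,0.2,5]]]'

```text
time: 17.02
tool_pos: [0.5299, -0.21, 0.2258]
tcp_rot: [1.985, 1.973, 0.437]
wrist_force: [0.2, -0.3, -2.7]
width: 0.15
grip_force: 49.2
```

>>> play_rows --moves '[[[0,0,0,0,0,0,5],[0,0,0,0,0,0,5],[0,0,0,0,0,0,5]]]'

```text
time: 17.27
tool_pos: [0.5298, -0.2111, 0.2281]
tcp_rot: [1.985, 1.971, 0.437]
wrist_force: [0.0, -0.2, -1.0]
width: 0.146
grip_force: 49.0
```

```bash
sed -i 's/+.134\*NN,Rt(PSI,A),5/+.05*NN,Rt(PSI,A),9/' held.py; python3 held.py | grep -v -e side -e wrist
```

```text
[ 0.52978787 -0.2110518   0.22806638] in tray -0.0004 -0.0003 0.1373 0.1458486020015835
[[[0.001, 0.001, -0.0, 0.002, -0.003, 0.098], [0.001, 0.001, -0.0, 0.002, -0.003, 0.098], [0.001, 0.001, -0.0, 0.002, -0.002, 0.098], [0.001, 0.001, -0.0, 0.001, -0.003, 0.098], [0.001, 0.001, -0.0, 0.002, -0.003, 0.098]]]
[[[0.001, 0.001, -0.0, 0.002, -0.002, 0.098], [0.001, 0.001, -0.0, 0.001, -0.003, 0.098], [0.001, 0.001, -0.0, 0.002, -0.003, 0.098], [0.001, 0.001, -0.0, 0.001, -0.002, 0.098]]]
```

>>> play_rows --moves '[[[0.001,0.001,0,0.002,-0.004,0.1,5],[0.001,0.001,0,0.002,-0.004,0.1,5],[0.001,0.001,0,0.002,-0.003,0.1,5],[0.001,0.001,0,0.001,-0.003,0.1,5],[0.001,0.001,0,0.002,-0.003,0.1,5]]]'

```text
time: 17.78
tool_pos: [0.5487, -0.2108, 0.1795]
tcp_rot: [1.99, 1.973, 0.436]
wrist_force: [0.1, -1.0, -2.0]
width: 0.152
grip_force: 49.1
```

>>> play_rows --moves '[[[0,0,0,0.002,-0.002,0.1,5],[0,0,0,0.001,-0.003,0.1,5],[0,0,0,0.002,-0.003,0.1,5],[0,0,0,0.001,0,0.08,5],[0,0,0,0,0,0,5]]]'

```text
time: 18.2
tool_pos: [0.5635, -0.2098, 0.1437]
tcp_rot: [1.991, 1.975, 0.436]
wrist_force: [-0.4, -0.4, -0.4]
width: 0.149
grip_force: 49.1
```

>>> play_rows --moves '[[[0,0,0,0,0,0,5],[0,0,0,0,0,0,5]]]'

```text
time: 18.37
tool_pos: [0.5643, -0.2106, 0.1466]
tcp_rot: [1.988, 1.973, 0.437]
wrist_force: [-0.2, -0.0, -0.7]
width: 0.148
grip_force: 49.1
```

```bash
sed -i 's/.002\*EX+.05\*NN,Rt(PSI,A),9/.004*EX+.032*NN,Rt(PSI,A),3/' held.py; python3 held.py | grep -v -e side -e wrist
```

```text
[ 0.56427263 -0.21058246  0.14657026] in tray -0.0036 0.0002 0.0489 0.1484650099245871
[[[-0.0, -0.0, -0.001, 0.0, -0.003, 0.058], [-0.0, -0.0, -0.001, 0.001, -0.002, 0.057], [-0.0, -0.0, -0.001, 0.0, -0.003, 0.058]]]
```

>>> play_rows --moves '[[[0,0,0,0,0,0.055,5],[0,0,0,0,0,0.055,5],[0,0,0,0,0,0.055,5],[0,0,0,0,0,0,5],[0,0,0,0,0,0,5]]]'

```text
time: 18.88
tool_pos: [0.5706, -0.2102, 0.1304]
tcp_rot: [1.99, 1.974, 0.436]
wrist_force: [0.5, -0.5, -1.2]
width: 0.149
grip_force: 49.1
```

>>> play_rows --moves '[[[0,0,0,0,0,0.01,5],[0,0,0,0,0,0.01,5],[0,0,0,0,0,0,5],[0,0,0,0,0,0,5]]]'

```text
time: 19.22
tool_pos: [0.5721, -0.2107, 0.1301]
tcp_rot: [1.988, 1.972, 0.437]
wrist_force: [-2.7, -0.3, 1.4]
width: 0.148
grip_force: 49.5
```

```bash
python3 held.py | grep -v -e side -e wrist
```

```text
[ 0.57206001 -0.21069258  0.13009294] in tray -0.0035 0.0001 0.0307 0.14763703226451882
[[[-0.001, -0.0, -0.001, 0.0, -0.002, -0.004], [-0.001, -0.0, -0.001, 0.0, -0.001, -0.005], [-0.001, -0.0, -0.001, 0.0, -0.002, -0.004]]]
```

>>> play_rows --moves '[[[0,0,0,0,-0.01,0.01,5],[0,0,0,0,0,0.005,5],[0,0,0,0,0,0,5],[0,0,0,0,0,0,5]]]'

```text
time: 19.65
tool_pos: [0.5723, -0.2111, 0.1301]
tcp_rot: [1.987, 1.972, 0.438]
wrist_force: [-7.9, 0.3, 12.1]
width: 0.152
grip_force: 51.1
```

The 14 N push along the cell axis shows the foot is on the bottom. I'll release and retreat along the axis.

>>> play_rows --moves '[[[0,0,0,0,0,0,18],[0,0,0,0,0,0,26],[0,0,0,0,0,0,36],[0,0,0,0,0,0,46],[0,0,0,0,0,0,50]]]'

```text
time: 20.07
tool_pos: [0.5715, -0.2104, 0.1274]
tcp_rot: [1.989, 1.973, 0.437]
wrist_force: [0.7, 1.2, 0.3]
width: 0.588
grip_force: 0.0
```

>>> play_rows --moves '[[[0,0,0,0,0,-0.1,50],[0,0,0,0,0,-0.25,50],[0,0,0,0,0,-0.35,50],[0,0,0,0,0,-0.35,50],[0,0,0,0,0,-0.35,50]]]'

```text
time: 20.48
tool_pos: [0.5114, -0.2099, 0.2561]
tcp_rot: [1.989, 1.973, 0.436]
wrist_force: [0.6, -0.6, 0.4]
width: 0.585
grip_force: 0.0
```

>>> play_rows --moves '[[[0,0,0,0,0,0,50],[0,0,0,0,0,0,50],[0,0,0,0,0,0,50]]]'

```text
time: 20.73
tool_pos: [0.5123, -0.2103, 0.2553]
tcp_rot: [1.988, 1.972, 0.437]
wrist_force: [0.2, -0.6, -0.2]
width: 0.582
grip_force: 0.0
```

```bash
python3 - <<'E'
from h import *
s=bot.read_state();print(s['tool_pos'],s['wrist_force'],s['time'],s['joint_vel'].round(3))
c=cam('wrist');P=pts(c)-MC;b=cam('side')
U,Y,H=P@EX,P[...,1],P@NN
M=((c['depth']>0)&(H>.012)&(H<.105)&(abs(U)<.03)&(abs(Y)<.09)).astype(np.uint8)
k,l,st,ce=cv2.connectedComponentsWithStats(M)
for i in range(1,k):
    m=l==i
    if m.sum()>30: h=H[m].max();t=m&(H>h-.005);print(ce[i].round(),h.round(4),U[t].mean().round(4),Y[t].mean().round(4))
cv2.imwrite('pics/end.png',np.hstack([cv2.resize(c['image'][:,:,::-1],(400,300)),cv2.resize(b['image'][70:270,230:430,::-1],(400,300))]))
E
```

```text
[ 0.51231918 -0.21025411  0.25526792] [ 0.17267519 -0.64014211 -0.22745829] 20.7333 [ 0.006  0.032  0.025  0.002 -0.002  0.   ]
[319. 139.] 0.0968 -0.0057 0.052
[317. 198.] 0.0969 -0.008 -0.0
[319. 250.] 0.097 -0.0059 -0.0509
```

View pics/end.png

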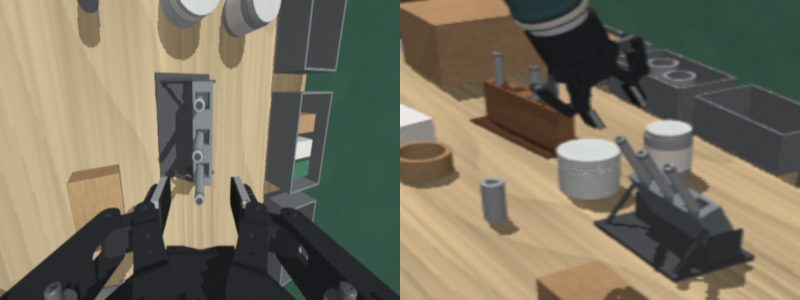

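All three rack rods now stick out equally (96.9 mm measured), at (200,104), (198,156) and (199,198). The middle one's tilt off the cell axis is well under the limit, the neighbours haven't moved, and the gripper is clear. I'll hand in.

```bash
python3 -c "
from h import *
print(bot.finish_job())"
```

```text
the job is handed in; nothing more can be done
None
```

The job is handed in, though no verdict came back: the short stray rod stands in the block's free pocket and the long stray in the emptied middle cell of the rack, both lowered to the bottom before release, at about 21 s on the robot's clock.

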